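Clear the coupon stage and hold its dead-man paddle at run

TASK

Take the scraper block by its handle and, with the block only (not the fingers), sweep all five loose white chips off the stage plate into the catch tray at its end, then stand the scraper upright back on the worktop. Then press the spring-loaded hold-to-run paddle half-way down (12 mm, pointer at the black band of the index post; never near the bottom, where it trips) and finish while holding it there with the gripper. Leave the other things where they stand.

Things in the scene. Friction and masses are not known exactly. Their poses are not given: they have to be found in the camera images.
- plate_mid (a point): Coupon stage bolted to the worktop: a dark flat steel plate, 132 mm (its x axis) by 180 mm (its y axis), top face 40 mm above the worktop, on a grey base. This point is the centre of the top face. Along the two long edges (x = +-60 to +-66 mm) stand low metal rims 8 mm high, so the channel between them is 120 mm wide; both ends (y = +-90 mm) are open. The catch tray adjoins the end at +y. z is up.
- plate_edge (a point): Middle of the plate's open edge over the catch tray (plate_mid + 90 mm in y), at the height of the plate's top face; axes as plate_mid. Chips pushed past this edge fall into the tray.
- tray_floor (a point): Centre of the floor of the metal catch tray, open above, next to the plate: inside 126 mm in x by 77 mm in y, floor 8 mm above the worktop, walls up to 34 mm (6 mm lower than the plate). Axes as plate_mid.
- scraper_center (a point): Scraper block, 87 mm high, standing upright on the worktop: a grey block with a steel edge below, 108 mm wide (its x axis), 20 mm thick (its y axis) and 35 mm high; above it a plain grey upright handle 64 mm wide (x), 16 mm thick (y), from 35 to 87 mm above the underside. About 0.25 kg. This point is its centre, 43.5 mm above its underside. Either face may push.
- paddle_top (a point): Centre of the top face of the hold-to-run paddle: a black square pad 56 x 56 mm, 12 mm thick, on a steel stem, on a grey box (90 x 112 x 42 mm) bolted to the worktop. The top face is 86 mm above the worktop when released; this point moves with the pad. z is up, y points to the index post beside the pad.
- run_band (a point): Middle of the black band, 6 mm high, on the metal index post (20 mm wide, up to 104 mm above the worktop) that stands 48 mm from the pad's centre in the pad's +y. A steel pointer fixed to the pad's side is level with this point, 68 mm above the worktop, when the pad is pressed 12 mm.
- paddle (a joint): How far the paddle is pressed straight down, in m: 0 released, 0.024 bottomed. A spring pushes it back: about 4 N at the start of travel, 10 N half-way (0.012), 16 N at the bottom.
- chip_0: White plastic chip, an irregular offcut about 20 x 17 mm and 8 mm thick, lying loose on the plate; origin at the middle of its underside.
- chip_1: White plastic chip, an irregular offcut about 20 x 17 mm and 9 mm thick, lying loose on the plate; origin at the middle of its underside.
- chip_2: White plastic chip, an irregular offcut about 20 x 17 mm and 8 mm thick, lying loose on the plate; origin at the middle of its underside.
- chip_3: White plastic chip, an irregular offcut about 20 x 17 mm and 10 mm thick, lying loose on the plate; origin at the middle of its underside.
- chip_4: White plastic chip, an irregular offcut about 20 x 17 mm and 8 mm thick, lying loose on the plate; origin at the middle of its underside.
- bottle: Bystander, to be left alone: square clear media bottle with white screw cap, 50 x 50 x 97 mm; origin at the middle of its underside.
- vial: Bystander, to be left alone: small white reagent bottle with screw cap, 37 mm across, 69 mm high; origin at the middle of its underside.
- dish: Bystander, to be left alone: round flat petri dish, 92 mm across, 15 mm high; origin at the middle of its underside.
- amber: Bystander, to be left alone: small amber reagent bottle with screw cap, 30 mm across, 62 mm high; origin at the middle of its underside.

How it is judged:
On the way, in this order (a step that is already met when the one before it is completed fails the run):
1. the scraper block is held with its edge low over the plate (x of scraper_center in the frame of plate_mid between -0.05 and 0.05 m and y of scraper_center in the frame of plate_mid between -0.14 and 0.12 m and z of scraper_center in the frame of plate_mid below 0.055 m and contact force between the fingers and scraper above 0.5 N), for 0.1 s.
2. all five chips lie in the catch tray (x of chip_0 in the frame of tray_floor between -0.066 and 0.066 m and y of chip_0 in the frame of tray_floor between -0.042 and 0.042 m and height (world z) of each of chip_0, chip_1, chip_2, chip_3, chip_4 below 0.032 m and x of chip_1 in the frame of tray_floor between -0.066 and 0.066 m and y of chip_1 in the frame of tray_floor between -0.042 and 0.042 m and x of chip_2 in the frame of tray_floor between -0.066 and 0.066 m and y of chip_2 in the frame of tray_floor between -0.042 and 0.042 m and x of chip_3 in the frame of tray_floor between -0.066 and 0.066 m and y of chip_3 in the frame of tray_floor between -0.042 and 0.042 m and x of chip_4 in the frame of tray_floor between -0.066 and 0.066 m and y of chip_4 in the frame of tray_floor between -0.042 and 0.042 m), for 0.2 s.
3. the scraper stands upright on the worktop and is let go (height (world z) of scraper_center below 0.0485 m and angle between scraper_center's own z axis and vertical below 0.15 rad and contact force between the fingers and scraper below 0.1 N), for 0.2 s.
4. the gripper holds the paddle half-way down (value of joint paddle between 0.008 and 0.016 m and contact force between any of the fingers, the arm and paddle above 3 N), for 0.5 s.
At the end, for the whole second after the job is handed in: All five chips lie in the catch tray, the scraper stands upright (within 0.15 rad) on the worktop, and the gripper keeps the paddle pressed 12 mm, give or take 4 mm, steadily and with more than 3 N, to the end (all of step 2 and all of step 4 and height (world z) of scraper_center below 0.0485 m and angle between scraper_center's own z axis and vertical below 0.15 rad and velocity of joint paddle between -0.005 and 0.005 m/s); the arm keeps its last pose, push and grip.
It fails at once if the paddle is pressed beyond 20.5 mm and trips (value of joint paddle above 0.0205 m).
It fails at once if the paddle is pressed into its run range while a chip is not yet in the tray (value of joint paddle above 0.008 m and not ((x of chip_0 in the frame of tray_floor between -0.066 and 0.066 m and y of chip_0 in the frame of tray_floor between -0.042 and 0.042 m and height (world z) of chip_0 below 0.032 m) and (x of chip_1 in the frame of tray_floor between -0.066 and 0.066 m and y of chip_1 in the frame of tray_floor between -0.042 and 0.042 m and height (world z) of chip_1 below 0.032 m) and (x of chip_2 in the frame of tray_floor between -0.066 and 0.066 m and y of chip_2 in the frame of tray_floor between -0.042 and 0.042 m and height (world z) of chip_2 below 0.032 m) and (x of chip_3 in the frame of tray_floor between -0.066 and 0.066 m and y of chip_3 in the frame of tray_floor between -0.042 and 0.042 m and height (world z) of chip_3 below 0.032 m) and (x of chip_4 in the frame of tray_floor between -0.066 and 0.066 m and y of chip_4 in the frame of tray_floor between -0.042 and 0.042 m and height (world z) of chip_4 below 0.032 m))).
It fails at once if a chip is moved with the fingers instead of the scraper (contact force between the fingers and chip_0 above 1 N or contact force between the fingers and chip_1 above 1 N or contact force between the fingers and chip_2 above 1 N or contact force between the fingers and chip_3 above 1 N or contact force between the fingers and chip_4 above 1 N).
It fails at once if a bystander is shifted by more than 30 mm (distance of any of bottle, vial, dish, amber from where it was at the start of the episode above 0.03 m).
It also fails if it takes over 67 s, if anything falls off the work surface, if the arm or the gripper's body presses on something with over 40 N, if the wrist force passes 120 N, or if a joint passes its speed limit or range.

ROBOT

A 7-joint arm with a two-finger parallel gripper is mounted at the origin on a cart in front of the work surface, level with it; the furniture and walls round the work are solid. World frame = base frame: x ahead of the robot, y to its left, z up, the work surface at z = 0. Lengths are in m, angles in rad, forces in N, time in s.
With the tool pointing down it reaches from about 0.4 to 0.85 m from the base axis. Payload 10.4 kg.
Tool frame: the origin (TCP) lies between the finger pads; the fingertips stand 17 mm ahead of it and the grasp point (between the pads) lies 2 mm behind it; z points along the fingers, y is the line along which they close (so a half turn about z gives the same grasp; the last joint's range is limited). The gripper opens to 85 mm and grips with 20 to 120 N. Pads are 22 mm wide; open, the fingers measure 114 mm over their backs; the gripper's body (76 mm by 85 mm) begins 54 mm behind the grasp point. The pads swing forward as they close: fully open they stand 13 mm farther back than shut.
Start: joints at [-1.226, 0.332, -0.065, 1.46, 0.022, 1.35, -0.088], TCP at [0.225, 0.583, 0.248] pointing down, gripper open.
Joint ranges: [-2.6, 2.6], [-0.5, 2.12], [-1.47, 1.34], [0.16, 2.42], [-1.27, 4.41], [0.06, 2.06], [-2.6, 2.6]. Speed limits (rad/s): [2.22, 2.22, 2.79, 2.79, 3.14, 3.14, 3.14].

INTERFACE

Orientations are given as a unit quaternion [x, y, z, w].
In Python, from workcell import readout, imaging, manip gives the robot as it stands. The module is installed in compiled form; this text tells all that it offers.
- The arm moves only by the shell command python3 -m crank 'ROWS' [OPENING] [FORCE]. ROWS is JSON, a list of rows, each a list of 4 numbers: the shift along the tool's x, y, z as a fraction of full scale, then the turn about the tool's z as a fraction of full scale. In form: [[x, y, z, yaw], ...]. A call has 1 to 5 rows; each row is the pose to reach, as a shift and turn from the pose commanded when the call began, along the tool's axes at that moment; what a row does not reach only later rows make up. Full scale, the value 1, is 400 mm for a shift and 60 degrees for a turn. A row lasts 1/12 s, in which the tool goes at most 41.7 mm and 7.16 degrees, less where a joint would pass 70% of its speed; a pose out of reach is approached as far as the arm can. A call with a number of a shift or a turn outside -1 to 1 is refused whole. A call with a gripper value outside its range is refused whole. OPENING is the gripper command: -1 is shut, 1 is fully open, values between are in proportion, set as the call begins (- or left out, the last holds). The fingers move at their own pace and stop on an object; FORCE is the grip in N (left out, the last holds). Time passes only in rows, so rows that repeat a pose let the fingers close. It gives the time, the measured TCP pose, the force, the opening and the grip force at its end, in the units of the state.
- readout.get_obs(): the state, without advancing time (a new reading comes with each control period).
- imaging.camera(name): name is "scene" or "side" or "wrist"; returns a dict with "color" (400x640x3 uint8, red, green, blue), "fx", "fy", "cx", "cy" (pixels), "rvec" (rotation vector, rad) and "tvec" (3), from world to camera coordinates, as OpenCV has them. Camera axes: x right, y down, z forward; pixel columns grow to the right and rows downward; lengths in m; the calibration is good to about 2 mm. The wrist camera is an equidistant fisheye: a pixel r from the principal point sees the ray r / f radians off the axis. A picture is of the moment at which its call begins. There is no depth.
- manip.hand_in(): hands the job in; it is judged then, once.
The state is a dict: "clock": time; "joint_pos": joint angles; "joint_velocities": joint speeds; "tau": joint torques, N m; "position": TCP position; "ee_rot": TCP orientation; "ft_force": force on the tool from outside, world axes, zero at the start; "torque": the same for the moment, N m; "grip_width": opening from 0.0 (shut) to 1.0 (fully open); "grasp_force": force on a finger pad.
Only numpy, scipy, OpenCV 4.12 (cv2) and the standard library are available. Lean on these libraries where they do the work, as an engineer would, in place of code of your own. Each camera call takes 0.05 s, during which the arm holds its last target. There are 200 camera calls.

## Working session

There is one attempt and no reset: what is moved stays moved. The work goes in short steps, Python scripts to look and compute and a shell command to move; the robot and the scene stay as the last step left them, time stands still between calls to the robot, and variables do not carry over. Pictures are saved under pics/ and viewed, at most 13 in all, crops included, and the job is handed in when it is done.

```bash
mkdir -p pics
cat > h.py <<'E'
import numpy as np, cv2
from workcell import readout, imaging
from scipy.spatial.transform import Rotation as R
def snap(n,f=None):
    c=imaging.camera(n)
    if f: cv2.imwrite('pics/'+f,c['color'][:,:,::-1])
    return c
def ray(c,u,v,fish=False):
    x=(u-c['cx'])/c['fx'];y=(v-c['cy'])/c['fy']
    if fish:
        t=np.hypot(x,y);k=np.sin(t)/max(t,1e-9);d=np.array([x*k,y*k,np.cos(t)])
    else: d=np.array([x,y,1.])
    M=cv2.Rodrigues(np.array(c['rvec'],float))[0];t=np.array(c['tvec'],float).ravel()
    return -M.T@t, M.T@d
def at(c,u,v,z,fish=False):
    o,d=ray(c,u,v,fish);return (o+d*(z-o[2])/d[2]).round(4)
def proj(c,p):
    M=cv2.Rodrigues(np.array(c['rvec'],float))[0];q=M@np.array(p)+np.array(c['tvec'],float).ravel()
    return np.array([q[0]/q[2]*c['fx']+c['cx'],q[1]/q[2]*c['fy']+c['cy']]).round(1)
E
python3 - <<'E'
from h import *
import pickle
d={n:snap(n,n+'0.png') for n in('scene','side','wrist')}
pickle.dump(d,open('v0.pkl','wb'))
for n,c in d.items(): print(n,c['fx'],c['cx'],c['cy'],ray(c,320,200)[0].round(3))
o=readout.get_obs();print(o['position'],o['ee_rot'],o['clock'],o['grip_width'],R.from_quat(o['ee_rot']).as_matrix().round(3))
E
```

```text
scene 388.9044189288161 318.03910350818234 196.5339535680139 [ 0.152 -0.705  0.542]
side 467.9106175458874 318.621357170994 191.44183490731007 [ 0.507 -0.951  0.892]
wrist 309.70691628693146 318.8438342066895 205.8973855560359 [0.164 0.607 0.374]
[0.22462843 0.5829644  0.24772756] [ 1.82848846e-01  9.83140907e-01 -5.00529755e-04 -7.68955272e-05] 0.15 1.0004657504260257 [[-0.933  0.36  -0.   ]
 [ 0.36   0.933 -0.001]
 [-0.    -0.001 -1.   ]]
```

View pics/scene0.png

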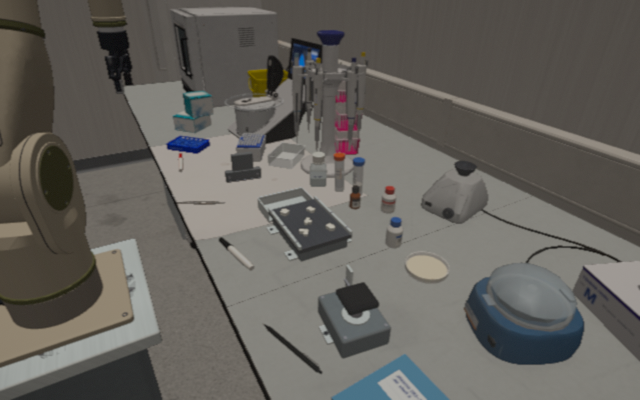

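View pics/side0.png

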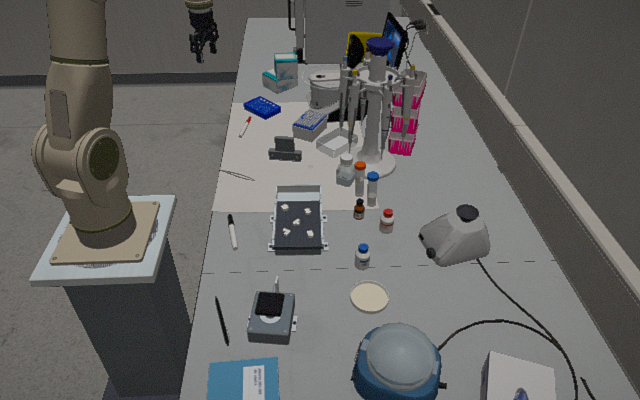

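Run:
```python
from h import *
import pickle
d=pickle.load(open('v0.pkl','rb'))
s=d['side']['color'][:,:,::-1]
A=cv2.resize(s[130:265,205:335],None,fx=4,fy=4,interpolation=2)   # 520x540
B=cv2.resize(s[270:350,240:310],None,fx=4,fy=4,interpolation=2) # 280x320
C=d['scene']['color'][145:190,215:275,::-1];C=cv2.resize(C,None,fx=4,fy=4,interpolation=2) #240x180
im=np.zeros((540,800,3),np.uint8);im[:,:520]=A;im[:320,520:]=B;im[330:510,530:770]=C
cv2.imwrite('pics/crop1.png',im)
for u,v in [(285,150),(298,225),(270,303)]: print(at(d['side'],u,v,.04))
```

```text
[0.4799 0.319  0.04  ]
[ 0.5137 -0.0387  0.04  ]
[ 0.4452 -0.2902  0.04  ]
```

View pics/crop1.png

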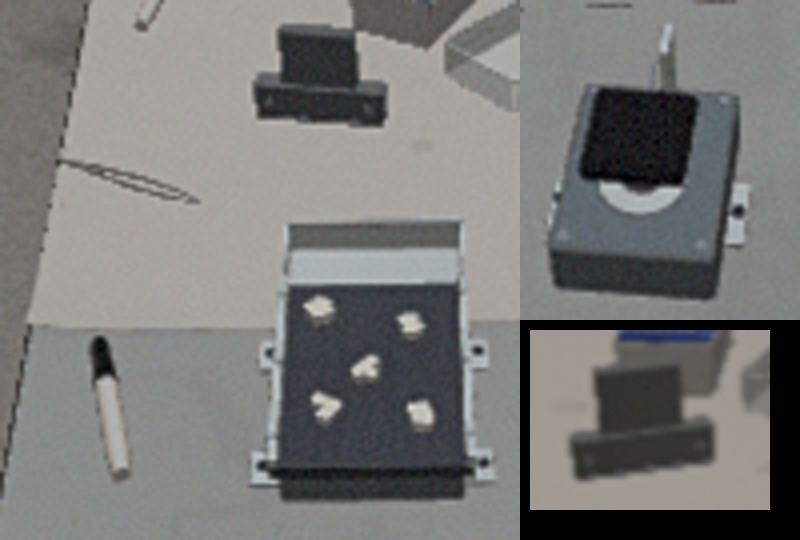

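Run:
```python
from h import *
import pickle
d=pickle.load(open('v0.pkl','rb'));c=d['side']
def A(x,y,z): return at(c,205+x/4,130+y/4,z)
print('scr bottom',A(256,118,0),A(386,125,0)); print('handle top back',A(277,25,.087),A(355,28,.087))
for p in [(288,284),(463,284),(275,470),(468,470)]: print('plate',p,A(*p,.04))
def B(x,y,z): return at(c,240+(x-520)/4,270+y/4,z)
for p in [(597,88),(697,94),(580,178),(685,186)]: print('pad',B(*p,.086))
print('post top',B(668,25,.104))
for p in [(553,285),(717,296)]: print('box',B(*p,0))
for p in [(320,307),(410,322),(367,367),(325,405),(420,412)]: print('chip',A(*p,.045))
```

```text
scr bottom [0.4258 0.3247 0.    ] [ 0.5327  0.3101 -0.    ]
handle top back [0.4473 0.3289 0.087 ] [0.5094 0.3218 0.087 ]
plate (288, 284) [0.4569 0.0629 0.04  ]
plate (463, 284) [0.5801 0.0573 0.04  ]
plate (275, 470) [ 0.4507 -0.1186  0.04  ]
plate (468, 470) [ 0.5721 -0.1244  0.04  ]
pad [ 0.4247 -0.2954  0.086 ]
pad [ 0.4786 -0.3022  0.086 ]
pad [ 0.4184 -0.3535  0.086 ]
pad [ 0.4724 -0.3612  0.086 ]
post top [ 0.4635 -0.2686  0.104 ]
box [ 0.3976 -0.3588  0.    ]
box [ 0.4862 -0.3701  0.    ]
chip [0.4795 0.0313 0.045 ]
chip [0.541  0.0127 0.045 ]
chip [ 0.5106 -0.0313  0.045 ]
chip [ 0.4825 -0.0664  0.045 ]
chip [ 0.544  -0.0758  0.045 ]
```

```bash
cat >> h.py <<'E'
def to(x,y,z,ang=None):
    """rows for world TCP target; ang = desired world angle (deg) of tool y axis"""
    o=readout.get_obs();M=R.from_quat(o['ee_rot']).as_matrix()
    a=np.degrees(np.arctan2(M[1,1],M[0,1]))
    s=M.T@(np.array([x,y,z])-o['position'])/.4
    t=0 if ang is None else -((ang-a+180)%360-180)/60
    print('at',o['position'].round(4),'yang',a.round(2),'tilt',(M[:2,2]).round(4),'shift',s.round(4),'turn',round(t,4),'rows>=',round(np.linalg.norm(s)*.4/.0417,1),'F',o['ft_force'].round(1),'grip',round(o['grip_width'],3),round(o['grasp_force'],1),'t',o['clock'],'j',np.round(o['joint_pos'],2))
E
python3 -m crank '[[-0.41,-0.19,0,-0.12],[-0.41,-0.19,0,-0.235],[-0.41,-0.19,0,-0.235],[-0.41,-0.19,0,-0.235],[-0.41,-0.19,0,-0.235]]' 0.0 30
python3 -c "
from h import *
to(.479,.322,.2,83)"
```

```text
clock: 0.57
position: [0.3555, 0.4481, 0.2483]
ee_rot: [0.064, 0.998, -0.001, 0.001]
ft_force: [0.2, -0.4, -0.5]
grip_width: 0.495
grasp_force: 0.0
at [0.3555 0.4481 0.2483] yang 82.62 tilt [ 0.0018 -0.0018] shift [-0.3464 -0.2728  0.1219] turn -0.0063 rows>= 4.4 F [ 0.2 -0.4 -0.5] grip 0.495 0.0 t 0.5667 j [-0.98  0.22 -0.    1.61  0.    1.32  0.46]
```

```bash
python3 -m crank '[[-0.346,-0.273,0.12,0],[-0.346,-0.273,0.12,0],[-0.346,-0.273,0.12,0],[-0.346,-0.273,0.12,0],[-0.346,-0.273,0.12,0]]' >/dev/null
python3 -c "
from h import *
to(.479,.322,.2,83)
c=snap('wrist','w1.png')
import pickle;pickle.dump(c,open('w1.pkl','wb'))"
```

```text
at [0.4781 0.322  0.1987] yang 82.65 tilt [ 0.0001 -0.0033] shift [-0.0021  0.0002 -0.0033] turn -0.0059 rows>= 0.0 F [ 0.6 -1.   0.3] grip 0.5 0.0 t 0.9833 j [-0.77  0.26  0.11  1.67 -0.03  1.22  0.79]
```

View pics/w1.png

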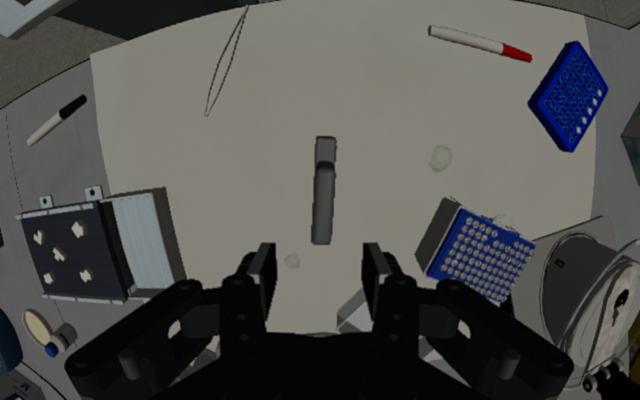

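Run:
```python
from h import *
import pickle
c=pickle.load(open('w1.pkl','rb'))
print(ray(c,c['cx'],c['cy'])[0],ray(c,c['cx'],c['cy'])[1])
g=cv2.cvtColor(c['color'],cv2.COLOR_RGB2GRAY)
for v in (140,150,155,160,165,170,175,180,200,220,235,240,245): print(v,g[v,308:342:2])
A=lambda u,v,z:at(c,u,v,z,True)
for p in [(316,137),(336,138),(315.5,165),(336,165)]: print('blk',p,A(*p,.035),A(*p,0.087))
for p in [(317,175),(335,175),(312,243),(330,244)]: print('hnd',p,A(*p,.087))
```

```text
[0.41378036 0.33134597 0.32470203] [ 0.2581555  -0.03563548 -0.96544593]
140 [128 129 129 129  57  67  71  71  70  72  71  69  69  58  91 129 129]
150 [129 129 130  98  49  70  72  74  72  73  74  74  75  56 105 131 128]
155 [128 128 130  96  50  70  72  73  73  73  73  74  74  53 109 131 129]
160 [128 128 131  94  52  69  56  54  57  59  61  71  72  51 109 130 128]
165 [128 129 132  96  30  16  16  17  18  18  19  18  22  66 130 129 128]
170 [129 128 130  97  26  40  48  48  48  47  47  48  42  56 131 130 128]
175 [129 130 130  91  33  51  61  65  66  70  72  75  64  43 103 130 127]
180 [129 129 125  43  36  53  61  66  68  71  73  74  59  60 130 128 129]
200 [129 130 127  44  46  57  65  67  70  71  71  63  48 122 129 129 129]
220 [129 131  71  36  53  63  67  68  68  67  65  50  84 130 129 129 128]
235 [130 112  32  43  57  66  65  65  64  65  58  52 110 130 128 128 129]
240 [130 111  35  43  60  66  64  64  64  63  56  62 127 128 129 129 129]
245 [129 129 129 113 113 115 111 113 113 113 112 125 129 128 129 129 128]
blk (316, 137) [0.4252 0.3265 0.035 ] [0.4231 0.3274 0.087 ]
blk (336, 138) [0.4284 0.3448 0.035 ] [0.4258 0.3424 0.087 ]
blk (315.5, 165) [0.4513 0.3226 0.035 ] [0.4446 0.3242 0.087 ]
blk (336, 165) [0.4537 0.3418 0.035 ] [0.4466 0.3399 0.087 ]
hnd (317, 175) [0.4525 0.3243 0.087 ]
hnd (335, 175) [0.4543 0.3382 0.087 ]
hnd (312, 243) [0.5081 0.3129 0.087 ]
hnd (330, 244) [0.5109 0.3276 0.087 ]
```

Run:
```python
from h import *
to(.479,.3255,.06,80)
```

```text
at [0.4788 0.3211 0.1983] yang 82.53 tilt [-0.0002 -0.004 ] shift [0.0011 0.0123 0.3457] turn 0.0422 rows>= 3.3 F [ 1.9 -2.6 -0.2] grip 0.502 0.0 t 1.0333 j [-0.77  0.26  0.11  1.67 -0.03  1.22  0.79]
```

```bash
python3 -m crank '[[0,0.012,0.1,0.042],[0,0.012,0.2,0.042],[0,0.012,0.28,0.042],[0,0.012,0.345,0.042],[0,0.012,0.345,0.042]]' >/dev/null
python3 -m crank '[[0,0,0,0],[0,0,0,0],[0,0,0,0],[0,0,0,0],[0,0,0,0]]' -1 40
python3 -m crank '[[0,0,0,0],[0,0,0,0],[0,0,0,0]]' | tail -2
python3 - <<'E'
from h import *
to(.479,.3255,.06,80)
E
```

```text
clock: 1.87
position: [0.476, 0.3338, 0.0643]
ee_rot: [0.083, 0.997, 0.001, 0.001]
ft_force: [-1.4, -0.2, 7.7]
grip_width: 0.179
grasp_force: 43.5
grip_width: 0.187
grasp_force: 43.5
at [0.476  0.3339 0.0643] yang 80.51 tilt [0.0023 0.0023] shift [-0.0107 -0.0194  0.0107] turn 0.0086 rows>= 0.2 F [-1.7  0.1  6.8] grip 0.187 43.5 t 2.1167 j [-0.77  0.4   0.1   1.78 -0.05  0.96  0.75]
```

```bash
python3 -m crank '[[0,0,-0.1,0],[0,0,-0.2,0],[0,0,-0.3,0],[0,0,-0.34,0],[0,0,-0.34,0]]'
python3 - <<'E'
from h import *
to(.511,-.111,.2,87.5)
c=snap('side');s=c['color'][60:260,200:400,::-1]
w=snap('wrist')['color'][100:400,120:520,::-1]
im=np.zeros((600,800,3),np.uint8);im[:,:400]=cv2.resize(s[:, :],(400,600)) if 0 else cv2.copyMakeBorder(cv2.resize(s,(400,400)),0,200,0,0,0)
im[:300,400:]=w
cv2.imwrite('pics/lift.png',im)
E
```

```text
clock: 2.53
position: [0.477, 0.3342, 0.2039]
ee_rot: [0.083, 0.997, 0.003, 0.003]
ft_force: [-0.2, 1.0, -2.6]
grip_width: 0.184
grasp_force: 42.2
at [0.477  0.3342 0.2039] yang 80.49 tilt [0.0065 0.0056] shift [-0.2677 -1.0837  0.0041] turn -0.1168 rows>= 10.7 F [-0.2  1.  -2.6] grip 0.184 42.2 t 2.5333 j [-0.78  0.26  0.11  1.65 -0.03  1.22  0.74]
```

View pics/lift.png

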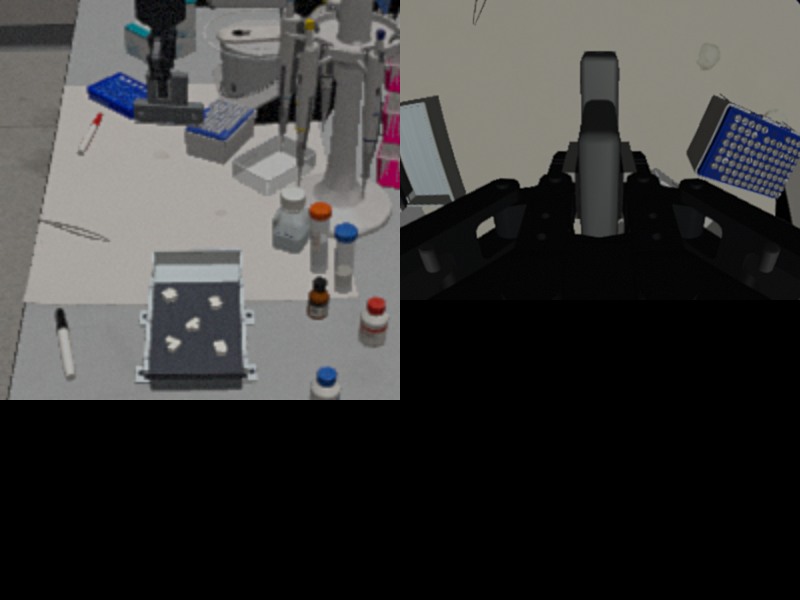

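```bash
python3 -m crank '[[-0.025,-0.1,0,-0.05],[-0.05,-0.2,0,-0.117],[-0.075,-0.3,0,-0.117],[-0.1,-0.4,0,-0.117],[-0.12,-0.48,0,-0.117]]'  >/dev/null
python3 - <<'E'
from h import *
to(.511,-.111,.2,87.5)
import pickle
E
```

```text
at [0.4897 0.1318 0.1963] yang 87.42 tilt [-0.0031 -0.0018] shift [-0.0806 -0.6041 -0.0084] turn -0.0013 rows>= 5.8 F [ 1.4 -1.2 -2.6] grip 0.182 42.0 t 3.05 j [-0.56  0.11  0.22  1.85 -0.02  1.19  1.19]
```

```bash
python3 -m crank '[[-0.013,-0.1,0,0],[-0.026,-0.2,0,0],[-0.039,-0.3,0,0],[-0.052,-0.4,0,0],[-0.065,-0.49,0,0]]'  >/dev/null
python3 -m crank '[[-0.015,-0.08,0,0],[-0.015,-0.12,0,0],[-0.015,-0.12,0,0],[-0.015,-0.12,0,0]]'  >/dev/null
python3 - <<'E'
from h import *
to(.511,-.116,.125,87.5)
E
```

```text
at [ 0.5111 -0.1103  0.1965] yang 87.4 tilt [-0.0033 -0.0001] shift [-0.0011 -0.0142  0.1786] turn -0.0017 rows>= 1.7 F [ 0.2  1.2 -2.3] grip 0.182 42.0 t 3.8 j [-0.27  0.14  0.43  1.82 -0.06  1.2   1.71]
```

```bash
python3 -m crank '[[0,-0.014,0.09,0],[0,-0.014,0.175,0],[0,-0.014,0.175,0],[0,-0.014,0.175,0]]'  >/dev/null
python3 - <<'E'
from h import *
to(.511,-.116,.105,87.5)
c=snap('side');s=c['color'][120:270,220:370,::-1]
w=snap('wrist')
import pickle;pickle.dump((c,w),open('v2.pkl','wb'))
im=np.zeros((600,800,3),np.uint8);im[:400,:400]=cv2.resize(s,(400,400),interpolation=2)
im[:300,400:]=w['color'][60:360,120:520,::-1]
cv2.imwrite('pics/over.png',im)
p=readout.get_obs()['position']
print(proj(c,p-[-.054,.01,.0643]),proj(c,p-[.054,.01,.0643]))
E
```

```text
at [ 0.5105 -0.1137  0.1268] yang 87.62 tilt [-0.005   0.0004] shift [-0.0017 -0.0057  0.0545] turn 0.0019 rows>= 0.5 F [ 0.6 -0.  -2.1] grip 0.181 42.0 t 4.1333 j [-0.25  0.22  0.43  1.89 -0.11  1.05  1.75]
[320.  240.4] [276.5 241.9]
```

View pics/over.png

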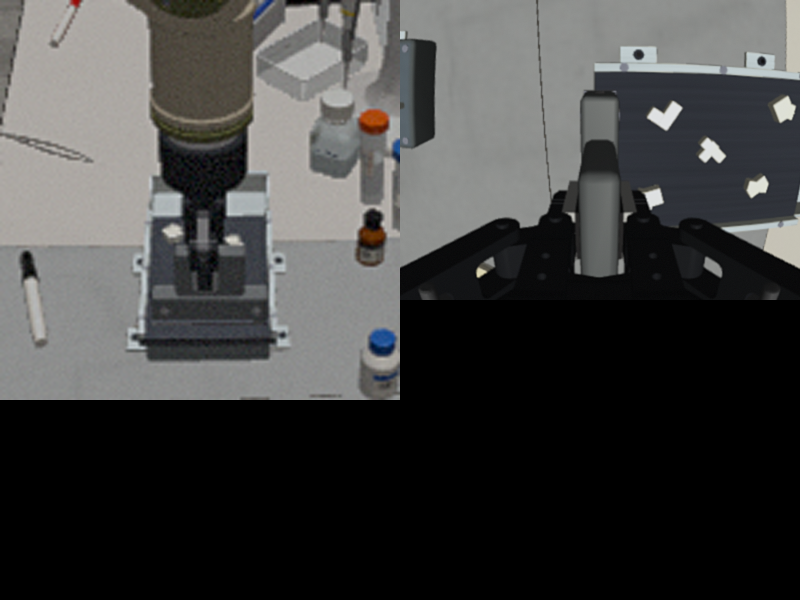

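Run:
```python
from h import *
import pickle
c,w=pickle.load(open('v2.pkl','rb'))
for p in [(316,133),(440,139),(515,145)]: print(at(w,*p,.044,True))
for p in [(310,212),(500,277),(470,284)]: print(at(w,*p,.044,True))
for p in [(316,134),(339,211)]: print(at(w,*p,.04,True))
def S(x,y,z): return at(c,220+x/2.6667,120+y/2.6667,z)
for p in [(152,217),(264,217),(150,333),(269,333),(145,333),(273,333)]: print(S(*p,.04))
```

```text
[ 0.4528 -0.1129  0.044 ]
[ 0.4581 -0.0249  0.044 ]
[0.4608 0.0422 0.044 ]
[ 0.508  -0.1195  0.044 ]
[0.5749 0.0432 0.044 ]
[0.5777 0.0124 0.044 ]
[ 0.4536 -0.1129  0.04  ]
[ 0.5092 -0.0987  0.04  ]
[0.4569 0.0613 0.04  ]
[0.5751 0.0559 0.04  ]
[ 0.4569 -0.1097  0.04  ]
[ 0.5698 -0.1151  0.04  ]
[ 0.4522 -0.1094  0.04  ]
[ 0.5736 -0.1152  0.04  ]
```

```bash
python3 -m crank '[[-0.002,-0.005,0.03,0.003],[-0.002,-0.005,0.052,0.003],[-0.002,-0.005,0.052,0.003],[-0.002,-0.005,0.052,0.003]]'  >/dev/null
python3 - <<'E'
from h import *
to(.512,-.116,.105,87.3)
E
```

```text
at [ 0.5131 -0.1172  0.1075] yang 87.34 tilt [0.0009 0.0001] shift [0.0028 0.0029 0.0063] turn 0.0007 rows>= 0.1 F [ 0.3  0.  -1.7] grip 0.181 42.2 t 4.5667 j [-0.24  0.25  0.43  1.91 -0.12  1.01  1.77]
```

```bash
python3 -m crank '[[0.001,0,0.004,0],[0.001,0,0.007,0],[0.001,0,0.007,0],[0.001,0,0.007,0]]'  >/dev/null
python3 - <<'E'
from h import *
to(.512,-.116,.105,87.3)
E
```

```text
at [ 0.5131 -0.1173  0.1069] yang 87.33 tilt [0.0021 0.0009] shift [0.0029 0.0032 0.0048] turn 0.0005 rows>= 0.1 F [-10.3   2.4  23.5] grip 0.186 45.8 t 4.9 j [-0.24  0.25  0.43  1.91 -0.13  1.01  1.77]
```

```bash
python3 -m crank '[[0,0,-0.005,0],[0.001,0.01,-0.005,0],[0.001,0.03,-0.005,0],[0.001,0.05,-0.005,0],[0.001,0.07,-0.005,0]]' | grep -E 'pos|ft'
python3 - <<'E'
from h import *
to(.5165,-.03,.107,87.3)
E
```

```text
position: [0.5139, -0.0891, 0.1072]
ft_force: [-1.0, -3.3, 5.6]
at [ 0.5139 -0.0891  0.1072] yang 87.31 tilt [ 0.0016 -0.0009] shift [0.0004 0.1479 0.0004] turn 0.0001 rows>= 1.4 F [-1.  -3.3  5.6] grip 0.182 43.3 t 5.3167 j [-0.28  0.24  0.41  1.92 -0.11  1.    1.7 ]
```

Good, light contact. Continue sweeping.

```bash
python3 -m crank '[[0,0.03,0,0],[0,0.06,0,0],[0,0.09,0,0],[0,0.12,0,0],[0,0.15,0,0]]' | grep -E 'pos|ft'
python3 -m crank '[[0,0.025,0,0],[0,0.05,0,0],[0,0.075,0,0],[0,0.1,0,0],[0,0.12,0,0]]' | grep -E 'pos|ft'
python3 - <<'E'
from h import *
to(.520,.062,.107,87.3)
E
```

```text
position: [0.5166, -0.0287, 0.1072]
ft_force: [-0.9, -4.7, 6.2]
position: [0.5188, 0.0195, 0.1073]
ft_force: [-0.8, -4.9, 6.4]
at [0.5188 0.0195 0.1073] yang 87.35 tilt [ 0.0016 -0.0005] shift [0.002  0.1064 0.0006] turn 0.0008 rows>= 1.0 F [-0.8 -4.9  6.4] grip 0.181 43.4 t 6.15 j [-0.43  0.23  0.34  1.92 -0.09  1.    1.48]
```

```bash
python3 -m crank '[[0,0.025,0,0],[0,0.05,0,0],[0,0.075,0,0],[0,0.1,0,0],[0,0.12,0,0]]' | grep -E 'pos|ft'
python3 -m crank '[[0,0,0,0],[0,0,0,0],[0,0,0,0]]' | grep -E 'pos|ft'
python3 -m crank '[[0,0,-0.05,0],[0,-0.05,-0.15,0],[0,-0.15,-0.25,0],[0,-0.25,-0.25,0],[0,-0.35,-0.25,0]]' | grep -E 'pos|ft'
python3 - <<'E'
from h import *
to(.486,.333,.2,80.5)
c=snap('side');s=c['color'][120:270,220:370,::-1]
w=snap('wrist')
im=np.zeros((600,800,3),np.uint8);im[:400,:400]=cv2.resize(s,(400,400),interpolation=2)
im[:300,400:]=w['color'][60:360,240:640,::-1]
c=snap('scene');im[300:,400:]=cv2.resize(c['color'][170:270,240:373,::-1],(400,300),interpolation=2)
cv2.imwrite('pics/swept.png',im)
E
```

```text
position: [0.5208, 0.0676, 0.1071]
ft_force: [-0.4, -3.2, 6.0]
position: [0.5208, 0.0685, 0.1071]
ft_force: [-0.2, 3.4, 4.9]
position: [0.5149, -0.0632, 0.2082]
ft_force: [0.9, -0.4, -3.9]
at [ 0.5149 -0.0632  0.2082] yang 87.5 tilt [0.003 0.001] shift [0.1155 0.9863 0.0213] turn 0.1166 rows>= 9.5 F [ 0.9 -0.4 -3.9] grip 0.181 42.2 t 7.2333 j [-0.36  0.12  0.42  1.82 -0.05  1.21  1.61]
```

View pics/swept.png

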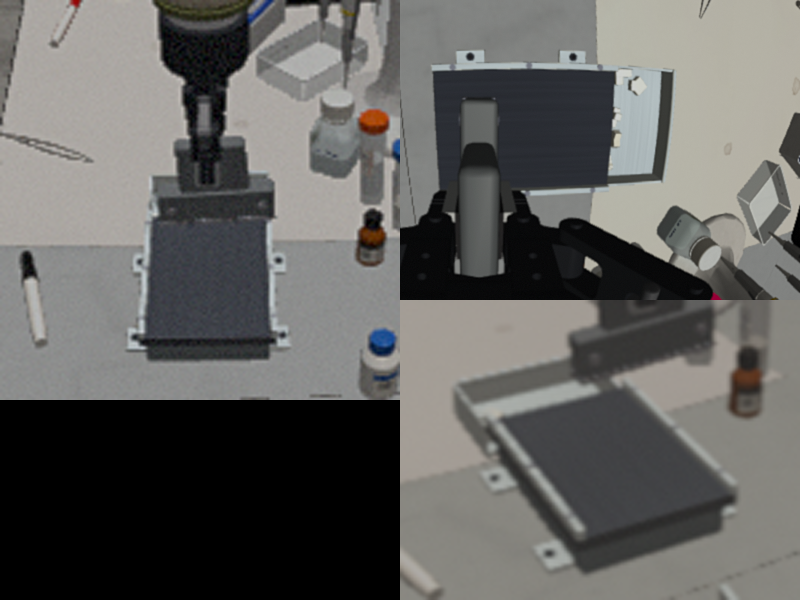

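```bash
python3 -m crank '[[0.01,0.1,0,0],[0.02,0.2,0,0],[0.03,0.3,0,0],[0.04,0.4,0,0],[0.06,0.5,0,0.0]]' | grep -E 'pos|ft'
python3 -m crank '[[0.01,0.06,0,0],[0.01,0.06,0,0.0]]' | grep -E 'pos|ft'
python3 - <<'E'
from h import *
to(.482,.333,.2,80.5)
w=snap('wrist')
cv2.imwrite('pics/tray.png',cv2.resize(w['color'][60:260,60:326,::-1],None,fx=3,fy=3,interpolation=2))
E
```

```text
position: [0.4985, 0.1408, 0.2051]
ft_force: [1.0, 0.3, -3.0]
position: [0.494, 0.1701, 0.2047]
ft_force: [-0.0, 0.3, -2.8]
at [0.494  0.1701 0.2047] yang 87.93 tilt [-0.0029  0.0016] shift [0.0446 0.406  0.0126] turn 0.1238 rows>= 3.9 F [-0.   0.3 -2.8] grip 0.178 42.2 t 7.9667 j [-0.63  0.13  0.23  1.8  -0.03  1.21  1.15]
```

View pics/tray.png

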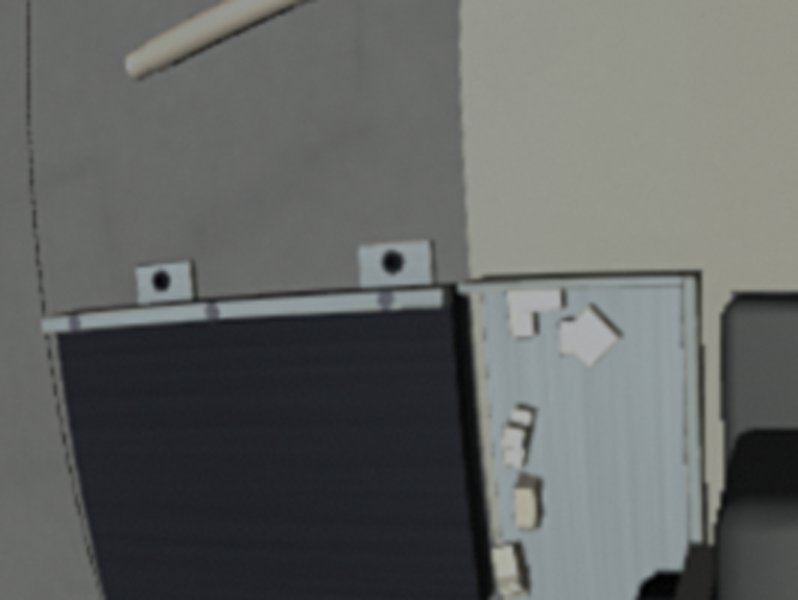

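```bash
python3 -m crank '[[0.01,0.09,0,0.05],[0.02,0.18,0,0.1],[0.03,0.27,0,0.12],[0.045,0.36,0,0.12],[0.045,0.405,0,0.12]]' | grep -E 'pos|ft'
python3 -m crank '[[0,0,0.08,0],[0,0,0.16,0],[0,0,0.24,0],[0,0,0.29,0],[0,0,0.30,0]]' | grep -E 'pos|ft'
python3 - <<'E'
from h import *
to(.482,.333,.0643,80.5)
E
```

```text
position: [0.4836, 0.3296, 0.205]
ft_force: [-0.3, 1.3, -3.6]
position: [0.4836, 0.3227, 0.0811]
ft_force: [-0.6, -0.9, -3.8]
at [0.4836 0.3227 0.0811] yang 80.13 tilt [-0.0064 -0.0054] shift [0.0082 0.025  0.0419] turn -0.0061 rows>= 0.5 F [-0.6 -0.9 -3.8] grip 0.183 42.1 t 8.85 j [-0.78  0.39  0.14  1.76 -0.06  1.    0.78]
```

```bash
python3 -m crank '[[0.004,0.015,0.015,0],[0.004,0.015,0.03,0],[0.004,0.015,0.033,0],[0.004,0.015,0.033,0],[0.004,0.015,0.033,0]]' | grep -E 'pos|ft'
python3 -m crank '[[0,0,0.0015,0],[0,0,0.003,0],[0,0,0.003,0],[0,0,0.003,0]]' | grep -E 'pos|ft'
python3 - <<'E'
from h import *
to(.482,.333,.0643,80.5)
E
```

```text
position: [0.4863, 0.3313, 0.0739]
ft_force: [-0.1, -0.5, -2.7]
position: [0.4859, 0.3311, 0.0719]
ft_force: [-0.8, 0.3, -2.5]
at [0.4859 0.3311 0.0719] yang 80.14 tilt [0.0002 0.0003] shift [0.0104 0.0031 0.0191] turn -0.0059 rows>= 0.2 F [-0.8  0.3 -2.5] grip 0.182 42.2 t 9.6 j [-0.78  0.41  0.13  1.76 -0.06  0.98  0.77]
```

```bash
python3 -m crank '[[0,0,0.004,0],[0,0,0.008,0],[0,0,0.010,0],[0,0,0.010,0]]' | grep -E 'pos|ft'
python3 -m crank '[[0,0,0.002,0],[0,0,0.004,0],[0,0,0.004,0],[0,0,0.004,0]]' | grep -E 'pos|ft'
python3 - <<'E'
from h import *
to(.482,.333,.0643,80.5)
E
```

```text
position: [0.4856, 0.3309, 0.0674]
ft_force: [1.4, -0.3, -2.6]
position: [0.4861, 0.3311, 0.0667]
ft_force: [1.0, -1.4, 4.6]
at [0.4861 0.3311 0.0667] yang 80.14 tilt [0.0006 0.0005] shift [0.011  0.0029 0.006 ] turn -0.006 rows>= 0.1 F [ 1.  -1.4  4.6] grip 0.181 43.3 t 10.2667 j [-0.78  0.42  0.13  1.76 -0.06  0.97  0.77]
```

```bash
python3 -m crank '[[0,0,0,0],[0,0,0,0],[0,0,0,0],[0,0,0,0],[0,0,0,0]]' 0.0 | grep -E 'pos|ft|gr'
python3 -m crank '[[0,0,-0.05,0],[0,0,-0.12,0],[0,0,-0.22,0],[0,0,-0.32,0],[0,0,-0.36,0]]' | grep -E 'pos|ft|gr'
python3 - <<'E'
from h import *
to(.45,-.33,.2,81)
c=snap('side');s=c['color'][60:210,220:370,::-1]
im=np.zeros((400,800,3),np.uint8);im[:,:400]=cv2.resize(s,(400,400),interpolation=2)
im[:300,400:]=snap('wrist')['color'][60:360,120:520,::-1]
cv2.imwrite('pics/placed.png',im)
E
```

```text
position: [0.4858, 0.3311, 0.066]
ft_force: [-0.4, -0.1, -0.3]
grip_width: 0.5
grasp_force: 0.0
position: [0.4873, 0.332, 0.2159]
ft_force: [1.2, -0.5, 0.2]
grip_width: 0.499
grasp_force: 0.0
at [0.4873 0.332  0.2159] yang 80.14 tilt [0.0052 0.0044] shift [-0.1915 -1.6467  0.032 ] turn -0.0144 rows>= 15.9 F [ 1.2 -0.5  0.2] grip 0.499 0.0 t 11.1 j [-0.8   0.27  0.15  1.62 -0.04  1.25  0.75]
```

View pics/placed.png

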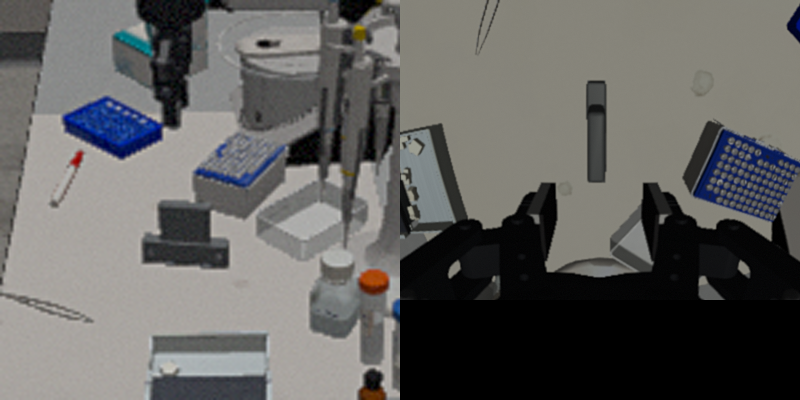

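```bash
python3 -m crank '[[-0.02,-0.1,0,0],[-0.03,-0.2,0,0],[-0.04,-0.3,0,0],[-0.05,-0.4,0,0],[-0.06,-0.5,0,0]]' -1 40 | grep -E 'pos'
python3 -m crank '[[-0.02,-0.1,0,0],[-0.03,-0.2,0,0],[-0.04,-0.3,0,0],[-0.05,-0.4,0,0],[-0.06,-0.5,0,0]]' | grep -E 'pos'
python3 -m crank '[[0,-0.1,0,0.11],[0,-0.2,0,0.22],[0,-0.3,0,0.33],[0,-0.4,0,0.44],[0,-0.4,0,0.55]]' | grep -E 'pos'
python3 -m crank '[[0,0,0,0.11],[0,0,0,0.22],[0,0,0,0.33],[0,0,0,0.44],[0,0,0,0.55]]' | grep -E 'pos'
python3 - <<'E'
from h import *
to(.449,-.328,.2,-6.5)
E
```

```text
position: [0.4743, 0.1279, 0.2091]
position: [0.4636, -0.0731, 0.2094]
position: [0.4341, -0.2365, 0.2097]
position: [0.4368, -0.2288, 0.2092]
at [ 0.4368 -0.2288  0.2092] yang 13.82 tilt [-0.0013  0.0003] shift [-0.2482 -0.0296  0.0228] turn 0.3386 rows>= 2.4 F [ 0.5 -0.  -0.9] grip 0.003 0.0 t 12.8667 j [-0.24  0.06  0.66  1.88 -0.04  1.21  0.67]
```

```bash
python3 -m crank '[[-0.09,-0.01,0,0.11],[-0.18,-0.02,0,0.22],[-0.248,-0.03,0,0.33],[-0.248,-0.03,0,0.338],[-0.248,-0.03,0,0.338]]' | grep -E 'pos'
python3 -m crank '[[0,0,0,0],[0,0,0,0]]' | grep -E 'pos'
python3 - <<'E'
from h import *
to(.449,-.328,.13,-6.5)
import pickle
w=snap('wrist');pickle.dump(w,open('w3.pkl','wb'))
cv2.imwrite('pics/pad.png',w['color'][:,:,::-1])
E
```

```text
position: [0.4489, -0.3293, 0.2089]
position: [0.45, -0.3268, 0.2096]
at [ 0.45   -0.3268  0.2096] yang -5.99 tilt [-0.0005  0.001 ] shift [-0.0034 -0.002   0.199 ] turn 0.0086 rows>= 1.9 F [ 0.3 -0.2 -0.1] grip -0.0 0.0 t 13.45 j [-0.11  0.25  0.77  1.73 -0.18  1.24  0.6 ]
```

View pics/pad.png

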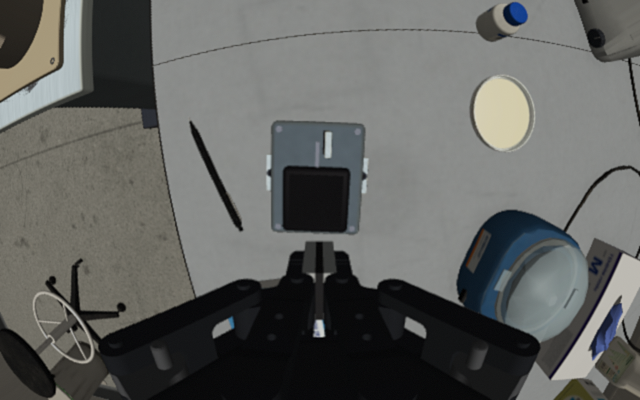

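Run:
```python
from h import *
import pickle
w=pickle.load(open('w3.pkl','rb'))
P=[at(w,*p,.086,True) for p in [(285,168),(349,168),(284,231),(347,232)]]
print(P,np.mean(P,0)); print(at(w,328,135,.104,True))
```

```text
[array([ 0.4265, -0.2928,  0.086 ]), array([ 0.4784, -0.2983,  0.086 ]), array([ 0.4186, -0.3466,  0.086 ]), array([ 0.4722, -0.3531,  0.086 ])] [ 0.448925 -0.3227    0.086   ]
[ 0.4635 -0.2693  0.104 ]
```

```bash
python3 -m crank '[[0,0,0.07,0],[0,0,0.14,0],[0,0,0.2,0],[0,0,0.225,0],[0,0,0.225,0]]' | grep -E 'pos'
python3 -m crank '[[0,0,0,0],[0,0,0,0]]' | grep -E 'pos|ft'
python3 - <<'E'
from h import *
to(.449,-.326,.104,-6.5)
E
```

```text
position: [0.449, -0.3265, 0.1182]
position: [0.4507, -0.3284, 0.1217]
ft_force: [0.3, -0.1, -0.3]
at [ 0.4507 -0.3284  0.1217] yang -6.11 tilt [ 0.002  -0.0007] shift [ 0.0055 -0.0049  0.0441] turn 0.0065 rows>= 0.4 F [ 0.3 -0.1 -0.3] grip -0.003 0.0 t 14.0833 j [-0.07  0.35  0.73  1.83 -0.27  1.06  0.66]
```

```bash
python3 -m crank '[[0.002,-0.003,0.01,0],[0.004,-0.005,0.02,0],[0.004,-0.005,0.03,0],[0.004,-0.005,0.04,0],[0.004,-0.005,0.04,0]]' | grep -E 'pos|ft'
python3 -m crank '[[0,0,0.004,0],[0,0,0.008,0],[0,0,0.008,0],[0,0,0.008,0]]' | grep -E 'pos|ft'
```

```text
position: [0.448, -0.3261, 0.1034]
ft_force: [-0.3, 0.2, 0.5]
position: [0.4481, -0.3263, 0.1011]
ft_force: [-1.0, 1.5, 4.8]
```

```bash
python3 -m crank '[[0,0,0.005,0],[0,0,0.01,0],[0,0,0.015,0],[0,0,0.02,0],[0,0,0.02,0]]' | grep -E 'pos|ft'
python3 -m crank '[[0,0,0,0],[0,0,0,0]]' | grep -E 'pos|ft'
```

```text
position: [0.4481, -0.3263, 0.0931]
ft_force: [-2.8, 2.1, 9.1]
position: [0.4481, -0.3263, 0.0934]
ft_force: [-2.5, 2.9, 8.4]
```

```bash
python3 -m crank '[[0,0,0.003,0],[0,0,0.0065,0],[0,0,0.0065,0],[0,0,0.0065,0],[0,0,0.0065,0]]' | grep -E 'pos|ft'
python3 -m crank '[[0,0,0,0],[0,0,0,0],[0,0,0,0],[0,0,0,0],[0,0,0,0]]' | grep -E 'pos|ft'
python3 - <<'E'
from h import *
w=snap('wrist')['color'][60:300,200:440,::-1];s=snap('side')['color'][240:340,220:320,::-1];c=snap('scene')['color'][240:370,300:430,::-1]
s2=snap('scene')['color'][140:240,220:353,::-1]
im=np.zeros((600,800,3),np.uint8)
im[:400,:400]=cv2.resize(s,(400,400),interpolation=2);im[:400,400:]=cv2.resize(c,(400,400),interpolation=2)
im[400:,:200]=cv2.resize(w,(200,200));im[400:,200:466]=cv2.resize(s2,(266,200))
cv2.imwrite('pics/press.png',im)
E
```

```text
position: [0.4481, -0.3263, 0.0909]
ft_force: [-4.1, 1.9, 9.7]
position: [0.4481, -0.3263, 0.0909]
ft_force: [-2.7, 1.5, 11.0]
```

View pics/press.png

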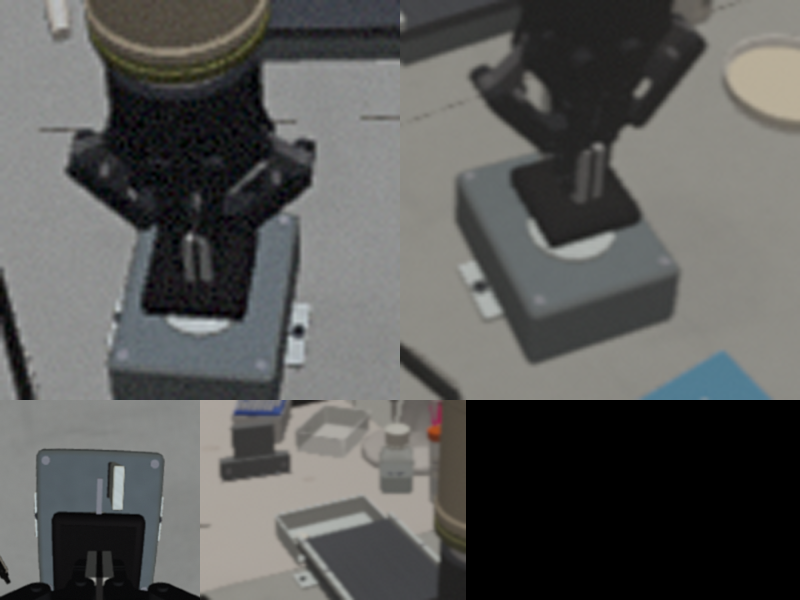

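```bash
python3 -m crank '[[0,0,0,0],[0,0,0,0],[0,0,0,0],[0,0,0,0],[0,0,0,0]]' | grep -E 'pos|ft'
python3 -c "
from workcell import manip
print(manip.hand_in())"
```

```text
position: [0.4482, -0.3263, 0.0909]
ft_force: [-3.1, 2.5, 10.5]
the job is handed in; nothing more can be done
None
```

I handed the job in with all five chips in the catch tray, the scraper standing upright on the worktop, and the gripper holding the paddle about 12 mm down at about 10.5 N; the depth comes from TCP height and force, because the index-post pointer wasn't readable in the last pictures, and the hand-in returned no verdict.

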